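# Balance the centrifuge rotor by regrouping its tubes

### The arm

A 6-joint arm with a two-finger parallel gripper is mounted at the origin on the work surface. World frame = base frame: x ahead of the robot, y to its left, z up, the work surface at z = 0. Lengths are in mm, angles in rad, forces in N, time in s.
With the tool pointing down it reaches from about 425 to 950 mm from the base axis. Payload 14.7 kg.
Tool frame: the origin (TCP) lies midway between the tips of the shut fingers; the grasp point (between the pads) lies 19 mm behind it; z points along the fingers, y is the line along which they close (so a half turn about z gives the same grasp; the last joint's range is limited). The gripper opens to 85 mm and grips with 20 to 120 N. Pads are 22 mm wide; open, the fingers measure 114 mm over their backs; the gripper's body (76 mm by 85 mm) begins 54 mm behind the grasp point. The pads swing forward as they close: fully open they stand 13 mm farther back than shut.
Start: joints at [1.168, 0.48, 1.596, -0, 1.065, -0.047], TCP at [226.397, 609.292, 231.297] pointing down, gripper open.
Joint ranges: [-2.75, 2.75], [-0.82, 2.05], [0.23, 2.67], [-1.56, 4.7], [0.09, 2.69], [-2.92, 2.92]. Speed limits (rad/s): [1.89, 1.89, 2.39, 3.01, 3.01, 3.01].

### API

Orientations are given as a unit quaternion [w, x, y, z].
In Python, from rig import manip, readout, optics, ticket gives the robot as it stands. Calls block until the motion is done:
- manip.move_to(position, orientation): joint-space move of the TCP to a pose.
- manip.move_straight(position, speed=150, attitude=None, guard=None): straight line of the TCP; attitude=None keeps the orientation; speed is the mean speed in mm/s. With guard (N) it stops when the force on the tool has changed by that much, and returns True; else False.
- manip.move_joints(angles): joint-space move.
- manip.move_gripper(opening): finger opening in mm; the grip force is fixed at half the most; returns when the fingers have stopped.
- manip.pause(seconds).
- manip.inverse_kinematics(position, orientation): joint angles nearest the present ones, or None.
- readout.get_state(): the state.
- optics.get_image(name): name is "scene" or "side" or "wrist"; returns (picture, depth): 480x640x3 uint8, red, green, blue; 480x640 float32, mm along the optical axis (not along the pixel's ray), 0 where there is no reading.
- optics.calibration(name): a dict with "K" (3x3 intrinsics, pixels), "k1" (the pictures are not rectified: a ray, as slopes to the right and down, at radius r is drawn at 1 + k1 r^2 times it, then the intrinsics apply), "camera_from_world" (4x4, takes a point from world to camera coordinates). Camera axes: x right, y down, z forward; pixel columns grow to the right and rows downward; lengths in mm; the calibration is good to about 2 mm. A picture is of the moment at which its call begins: read the wrist's pose just before it. calibration takes no time and is no camera call; for the wrist camera it gives the pose at the moment of the call.
A pose or a line that the arm cannot do raises manip.MotionError and nothing moves.
- ticket.finish_job(): hands the job in; it is judged then, once.
Trained networks look in the newest picture that a camera, given by its name, has taken for a name from the list of things; names that differ only in an ending like _2 or _b are one class to them, and where a whole thing is asked for, a point or a joint stands for the part that bears it (a point fixed in the world has none). Each returns a list of dicts, best first, with "conf" (0 to 1); they miss things now and then, are a little off and sometimes report something else, mostly with a low value. They report only what shows in the picture. A call takes as long as a camera call.
- optics.look_for(thing, camera): "centre" ([x, y, z] in mm, in the coordinates of the camera as it stood for that picture, good to about 4 mm: the middle of the surface that is visible of it).
- optics.trace(thing, camera): "pixels" (480x640 bool, what is visible of it).
- optics.place_of(thing, camera): "centre" ([x, y, z] in mm, in the coordinates of the camera as it stood for that picture, good to about 4 mm: a listed point, or the origin of a listed thing).
The state is a dict: "time_s": time; "joint_pos": joint angles; "joint_vel": joint speeds; "joint_torque": joint torques, N m; "eef_pos": TCP position; "tcp_rot": TCP orientation; "ft_force": force on the tool from outside, world axes, zero at the start; "moment": the same for the moment, N m; "width": finger opening in mm; "grasp_force": force on a finger pad.
Only numpy, scipy, OpenCV 4.12 (cv2) and the standard library are available. Lean on these libraries where they do the work, as an engineer would, in place of code of your own. Each camera call takes 0.05 s, during which the arm holds its last target. There are 200 camera calls.

### The job

This six-place rotor has been loaded out of balance: no tube has its twin opposite. Rearrange the tubes so that each one faces the other tube of its own kind in the bucket straight across the hub, all six standing fully home in the buckets; the empty rack is there to park a tube meanwhile. Keep the tubes upright throughout and lower them all the way down into place, never drop them.

Things in the scene. Friction and masses are not known exactly. Their poses are not given: they have to be found in the camera images.
- wide1: Tall white tube, 29 mm diameter, 115 mm high, with a wide flat blue cap 40 mm across, 15 mm high (100 to 115 mm above the foot). One of two alike. Rigid, loose, 70 g. Foot flat, 18 mm across, coned to full width over 14 mm, so it enters a bucket or cell up to 10 mm off centre. Origin: centre of the foot, z up; yaw means nothing.
- wide2: Tall white tube, 29 mm diameter, 115 mm high, with a wide flat blue cap 40 mm across, 15 mm high (100 to 115 mm above the foot). One of two alike. Rigid, loose, 70 g. Foot flat, 18 mm across, coned to full width over 14 mm, so it enters a bucket or cell up to 10 mm off centre. Origin: centre of the foot, z up; yaw means nothing.
- short1: Short straight white tube, 29 mm diameter, 95 mm high; blue cap also 29 mm across, 22 mm high (73 to 95 mm above the foot). One of two alike. Rigid, loose, 50 g. Foot flat, 18 mm across, coned to full width over 14 mm, so it enters a bucket or cell up to 10 mm off centre. Origin: centre of the foot, z up; yaw means nothing.
- short2: Short straight white tube, 29 mm diameter, 95 mm high; blue cap also 29 mm across, 22 mm high (73 to 95 mm above the foot). One of two alike. Rigid, loose, 50 g. Foot flat, 18 mm across, coned to full width over 14 mm, so it enters a bucket or cell up to 10 mm off centre. Origin: centre of the foot, z up; yaw means nothing.
- neck1: Narrow-necked white tube, 108 mm high: body 29 mm diameter up to 64 mm, shoulder, 17 mm neck, small blue cap 21 mm across (86 to 108 mm above the foot). One of two alike. Rigid, loose, 60 g. Foot flat, 18 mm across, coned to full width over 14 mm, so it enters a bucket or cell up to 10 mm off centre. Origin: centre of the foot, z up; yaw means nothing.
- neck2: Narrow-necked white tube, 108 mm high: body 29 mm diameter up to 64 mm, shoulder, 17 mm neck, small blue cap 21 mm across (86 to 108 mm above the foot). One of two alike. Rigid, loose, 60 g. Foot flat, 18 mm across, coned to full width over 14 mm, so it enters a bucket or cell up to 10 mm off centre. Origin: centre of the foot, z up; yaw means nothing.
- rotor: Aluminium rotor, 270 mm across, on a stand; fixed, cannot turn. Six round steel buckets, centres 110 mm from the axis at 0, 60 .. 300 degrees from its x axis; 36 mm inside, 48 outside, rim 92 and inner floor 30 mm above the bench. One tube in each at the start. Arms between buckets: tops 82 mm; central nut: top 100 mm. Origin on the axis at bench level, z up.
- rack: Empty grey plastic rack with partitions, fixed, left or right of the rotor: 88 mm (its x) by 130 mm (its y), 55 mm high, 2 by 3 square cells open at the top, 38 mm inside, floor 5 mm above the bench; centres at x -21, 21 and y -42, 0, 42 mm. A tube stands upright in any cell. Origin: centre of the underside, z up.

How it is judged (in metres and radians):
At the end, for the whole second after the job is handed in: All six tubes stand released and at rest in the buckets (foot 98 to 122 mm from the rotor axis, 24 to 37 mm above the bench, lean under 0.2 rad), and the two of each kind are in opposite buckets: feet over 202 mm apart (opposite buckets 220 mm, others at most 191) (horizontal distance between wide1 and rotor between 0.098 and 0.122 m and z of wide1 in the frame of rotor between 0.024 and 0.037 m and angle between each of wide1, wide2, short1, short2, neck1, neck2's own z axis and vertical below 0.2 rad and linear speed of each of wide1, wide2, short1, short2, neck1, neck2 below 0.03 m/s and contact force between each of wide1, wide2, short1, short2, neck1, neck2 and the fingers below 0.1 N and horizontal distance between wide2 and rotor between 0.098 and 0.122 m and z of wide2 in the frame of rotor between 0.024 and 0.037 m and horizontal distance between short1 and rotor between 0.098 and 0.122 m and z of short1 in the frame of rotor between 0.024 and 0.037 m and horizontal distance between short2 and rotor between 0.098 and 0.122 m and z of short2 in the frame of rotor between 0.024 and 0.037 m and horizontal distance between neck1 and rotor between 0.098 and 0.122 m and z of neck1 in the frame of rotor between 0.024 and 0.037 m and horizontal distance between neck2 and rotor between 0.098 and 0.122 m and z of neck2 in the frame of rotor between 0.024 and 0.037 m and horizontal distance between wide1 and wide2 above 0.202 m and horizontal distance between short1 and short2 above 0.202 m and horizontal distance between neck1 and neck2 above 0.202 m); the robot touches nothing.
It fails at once if a tube is tipped more than 0.6 rad from upright (angle between any of wide1, wide2, short1, short2, neck1, neck2's own z axis and vertical above 0.6 rad).
It fails at once if a tube is dropped: it moves faster than 0.7 m/s while its foot is near the bottom of a bucket or cell (less than 55 mm above the bench) ((height (world z) of wide1 below 0.055 m and linear speed of wide1 above 0.7 m/s) or (height (world z) of wide2 below 0.055 m and linear speed of wide2 above 0.7 m/s) or (height (world z) of short1 below 0.055 m and linear speed of short1 above 0.7 m/s) or (height (world z) of short2 below 0.055 m and linear speed of short2 above 0.7 m/s) or (height (world z) of neck1 below 0.055 m and linear speed of neck1 above 0.7 m/s) or (height (world z) of neck2 below 0.055 m and linear speed of neck2 above 0.7 m/s)).
It also fails if it takes over 99 s, if anything falls off the work surface, if the arm or the gripper's body presses on something with over 40 N, if the wrist force passes 120 N, or if a joint passes its speed limit or range.

## Working session

There is one attempt and no reset: what is moved stays moved. The work goes in short steps, each a Python script; the robot and the scene stay as the last script left them, time stands still between calls to the robot, and variables do not carry over. Pictures are saved under pics/ and viewed, at most 14 in all, crops included, and the job is handed in when it is done.

```bash
ls; mkdir -p pics
python3 - <<'E'
from rig import manip, readout, optics, ticket
import cv2,numpy as np
s=readout.get_state();print(s['time_s'],s['eef_pos'],s['tcp_rot'],s['width'])
ims=[]
for c in ["scene","side"]:
    p,d=optics.get_image(c);ims.append(p[:,:,::-1])
    k=optics.calibration(c);T=np.linalg.inv(k['camera_from_world']);print(c,np.array(k['K'])[0],k['k1'],T.round(2).tolist())
    for n in ["wide1","short1","neck1","rotor","rack"]:
        for r in optics.place_of(n,c): print(c,n,round(r['conf'],2),(T@np.r_[r['centre'],1])[:3].round(0))
cv2.imwrite("pics/a.png",ims[0]);cv2.imwrite("pics/b.png",ims[1])
E
```

```text
pics
rig.py
0.0 [226.22578241 608.90902846 230.65599598] [-1.43213966e-04  1.76948355e-01  9.84219938e-01 -6.11191306e-04] 85.5250177448305
scene [488.00127416   0.         318.52464527] 0.01247413436585575 [[-0.44, 0.57, -0.69, 1199.73], [0.9, 0.28, -0.34, 315.99], [-0.0, -0.77, -0.64, 647.2], [0.0, 0.0, 0.0, 1.0]]
scene rotor 0.78 [566. -46.   3.]
scene rack 0.89 [ 451. -301.   -2.]
side [559.80017782   0.         332.87447201] -0.11543183192555449 [[-1.0, -0.05, 0.03, 518.98], [-0.06, 0.74, -0.67, 799.31], [0.01, -0.67, -0.74, 933.81], [0.0, 0.0, 0.0, 1.0]]
side short1 0.74 [562. -43.  -0.]
side rotor 0.88 [563. -45.  -1.]
side rack 0.89 [ 453. -299.   -2.]
```

View pics/a.png

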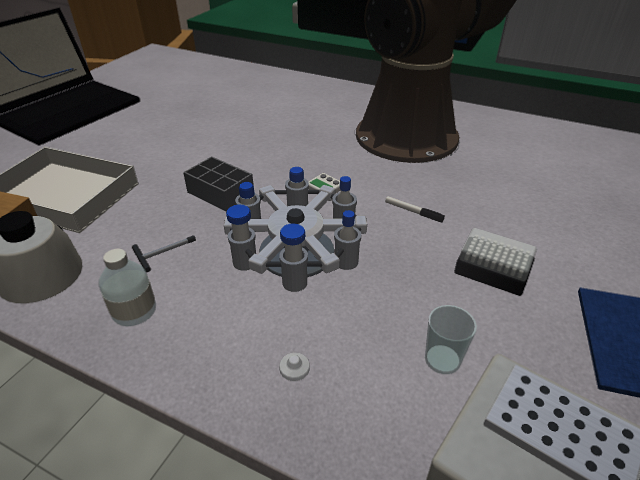

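View pics/b.png

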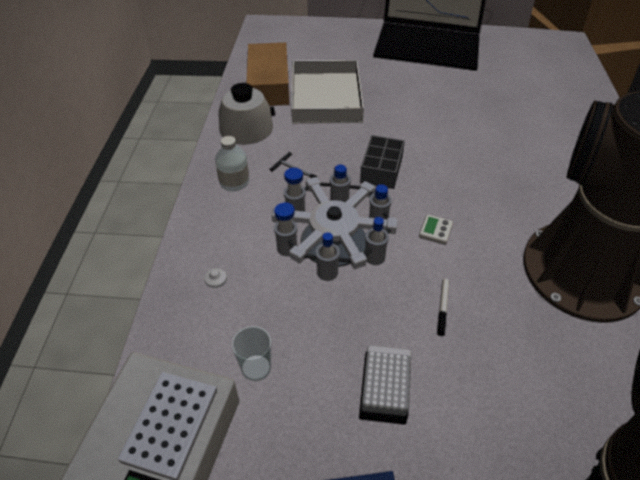

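The scene picture shows wides at (238,215) and (292,235), necks at (348,218) and (345,184), and shorts at (296,175) and (247,190), so twins sit side by side. The side view agrees. The empty rack is at (218,183). Next I measure with the wrist camera from two places.

```bash
cat > h.py <<'E'
from rig import manip, readout, optics, ticket
import cv2,numpy as np
def q(a): return [0,float(np.cos(a/2)),float(np.sin(a/2)),0]   # tool down, tool x at angle a
def W(cam): return np.linalg.inv(optics.calibration(cam)['camera_from_world'])
def rays(cal,uv):
    K=np.array(cal['K']);k=cal['k1'];p=cv2.undistortPoints(np.float64(uv).reshape(-1,1,2),K,np.array([k,0,0,0.])).reshape(-1,2)
    return np.c_[p,np.ones(len(p))]
def caps(cam,img,d,cal):
    """blue cap blobs -> (uv, area, ray dir world, cam origin, world pt from depth top)"""
    h=cv2.cvtColor(img,cv2.COLOR_RGB2HSV);m=((h[...,0]>105)&(h[...,0]<125)&(h[...,1]>150)&(h[...,2]>60)).astype(np.uint8)
    n,l,st,c=cv2.connectedComponentsWithStats(m);T=np.linalg.inv(cal['camera_from_world']);out=[]
    for i in range(1,n):
        if st[i,4]<150: continue
        v,u=np.nonzero((l==i)&(d>0));P=rays(cal,np.c_[u,v])*d[v,u][:,None];P=P@T[:3,:3].T+T[:3,3]
        top=np.percentile(P[:,2],80);t=P[P[:,2]>top-4]
        c_,r=cv2.minEnclosingCircle(np.float32(t[:,:2]))
        out.append(dict(uv=c[i],area=st[i,4],xy=np.array(c_),r=r,top=np.median(t[:,2])))
    return out
E
python3 - <<'E'
from h import *
for i,p in enumerate([[500,-60,420],[560,-110,440]]):
    manip.move_to(p,q(1.57-0.1))
    cal=optics.calibration('wrist');T=np.linalg.inv(np.array(cal['camera_from_world']))
    img,d=optics.get_image('wrist');cv2.imwrite(f'pics/w{i}.png',img[:,:,::-1])
    np.savez(f'w{i}.npz',img=img,d=d,K=cal['K'],k1=cal['k1'],C=cal['camera_from_world'])
    print(readout.get_state()['time_s'],T[:3].round(2).tolist())
    for c in caps('wrist',img,d,cal): print(c['uv'].round(0),c['area'],c['xy'].round(1),round(c['r'],1),c['top'].round(1))
    for n in ["rotor","rack","wide1","short1","neck1"]:
        for r in optics.place_of(n,'wrist'): print(n,round(r['conf'],2),(T@np.r_[r['centre'],1])[:3].round(0))
E
```

```text
3.2917 [[0.99, -0.1, -0.03, 506.98], [-0.1, -0.95, -0.3, 16.24], [-0.0, 0.3, -0.95, 562.61]]
[370.  88.] 239 [567.2  64.7] 9.5 138.3
[453. 135.] 877 [658.4   4.7] 19.4 145.2
[289. 140.] 200 [469.6  16.5] 9.5 138.2
[447. 227.] 705 [ 652.  -104.4] 19.2 144.9
[295. 229.] 263 [462.8 -92.9] 12.2 125.0
[369. 266.] 237 [ 553.1 -153.3] 12.3 124.8
rotor 0.82 [561. -38.  -3.]
rack 0.96 [ 454. -299.   -4.]
wide1 0.87 [ 651. -104.   26.]
wide1 0.83 [660.   5.  33.]
short1 0.88 [ 559. -155.   31.]
short1 0.84 [463. -92.  25.]
neck1 0.76 [470.  20.  31.]
neck1 0.63 [567.  63.  29.]
neck1 0.23 [ 559. -158.   29.]
4.0083 [[0.99, -0.1, -0.03, 567.59], [-0.1, -0.95, -0.3, -34.99], [-0.0, 0.3, -0.95, 582.34]]
[312.  48.] 226 [567.6  64.5] 9.4 138.4
[395.  95.] 884 [658.7   4.2] 19.1 145.3
[235. 102.] 200 [469.8  15.8] 9.5 138.1
[394. 188.] 714 [ 652.  -104.7] 19.2 145.0
[246. 192.] 264 [462.9 -93.2] 12.2 124.9
[320. 229.] 244 [ 554.1 -153.4] 12.4 125.1
rotor 0.89 [558. -40.   3.]
rack 0.6 [662.   7.  34.]
wide1 0.87 [ 652. -105.   25.]
wide1 0.78 [663.   5.  32.]
short1 0.94 [ 557. -158.   27.]
short1 0.88 [461. -91.  28.]
neck1 0.88 [567.  64.  32.]
neck1 0.86 [467.  19.  30.]
```

Run:
```python
from h import *
from scipy.optimize import least_squares
pts=np.array([[658.5,4.4],[567.4,64.6],[469.7,16.1],[462.8,-93],[553.6,-153.3],[652,-104.5]])
f=lambda p:(pts-p[:2]-110*np.c_[np.cos(p[2]+np.arange(6)*np.pi/3),np.sin(p[2]+np.arange(6)*np.pi/3)]).ravel()
r=least_squares(f,[561,-45,.4]);print('rotor',r.x,r.fun.reshape(-1,2).round(1).tolist())
for i in (0,1):
    z=np.load(f'w{i}.npz');d=z['d'];T=np.linalg.inv(z['C']);v,u=np.nonzero(d>0)
    P=rays(dict(K=z['K'],k1=z['k1']),np.c_[u,v])*d[v,u][:,None];P=P@T[:3,:3].T+T[:3,3]
    m=(abs(P[:,2]-55)<5)&(np.hypot(P[:,0]-453,P[:,1]+300)<100);A=np.float32(P[m][:,:2])
    print(len(A),cv2.minAreaRect(A),np.median(P[m][:,2]),A.min(0),A.max(0),'rows',v[m].max() if m.any() else 0)
```

```text
rotor [ 5.60666667e+02 -4.42833333e+01  4.61635659e-01] [[-0.7, -0.3], [-0.1, -0.9], [0.7, -0.4], [0.6, 0.3], [-0.3, 0.8], [-0.3, 0.6]]
1163 ((453.7872009277344, -301.4764099121094), (131.55145263671875, 87.17428588867188), 79.55357360839844) 54.25865771842177 [ 400.60715 -372.28937] [ 508.3046  -228.88788] rows 373
1169 ((454.413330078125, -301.007568359375), (131.51287841796875, 88.41841888427734), 79.89098358154297) 54.419000555720345 [ 400.03027 -371.6306 ] [ 508.3681  -229.15334] rows 344
```

View pics/w0.png

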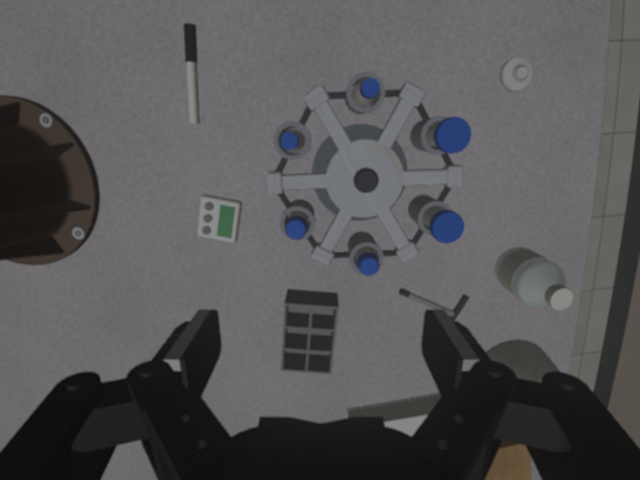

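The wrist picture shows the rotor hub at (367,180), two wide caps on the right, two neck caps at upper left, two short caps at lower left and bottom, and the rack at (311,330). Cap heights (145/138/125) and the hexagon fit (under 1 mm off) match the text. Plan: short p3 to the rack, wide p5 to p3, neck p1 to p5, short from the rack to p1.

```bash
cat >> h.py <<'E'
C=np.array([560.7,-44.3]);TH=0.4616;RK=np.array([454.1,-301.2]);RY=np.deg2rad(79.7-90)
OFF=dict(wide=89,short=65,neck=78)     # TCP height above the foot
def bucket(k): t=TH+k*np.pi/3;return C+110*np.array([np.cos(t),np.sin(t)]),t+np.pi/2,30
def cell(x,y): c,s=np.cos(RY),np.sin(RY);return RK+np.array([c*x-s*y,s*x+c*y]),RY+np.pi/2,5
def att(xy,yang):
    j1=np.arctan2(xy[1],xy[0]);j6=(j1-yang+np.pi/2)%np.pi-np.pi/2
    return q(j1-j6+np.pi/2)
UP=168
def pick(kind,place,xy=None):
    p,y,z0=place;p=p if xy is None else np.array(xy);o=OFF[kind];A=att(p,y)
    manip.move_gripper(64)
    s=readout.get_state()['eef_pos']
    if s[2]<215: manip.move_straight([s[0],s[1],225],300)
    manip.move_to([*p,225],A)
    manip.move_straight([*p,z0+o],180,guard=15) and print('GUARD pick',readout.get_state()['eef_pos'])
    manip.move_gripper(5)
    s=readout.get_state();print('grip',kind,s['width'],s['grasp_force'],s['time_s'])
    assert s['width']>12
    manip.move_straight([*p,UP+o],200)
def put(kind,place):
    p,y,z0=place;o=OFF[kind];A=att(p,y)
    manip.move_straight([*p,UP+o],220,attitude=A)
    top=95 if z0==30 else 60
    manip.move_straight([*p,top+o],200)
    g=manip.move_straight([*p,z0+8+o],110,guard=12)
    if g: print('EARLY',readout.get_state()['eef_pos'][2]-o); raise SystemExit
    g=manip.move_straight([*p,z0-4+o],40,guard=5)
    s=readout.get_state();print('put',kind,g,'foot',s['eef_pos'][2]-o,'w',s['width'],s['ft_force'],s['time_s'])
    manip.move_gripper(64)
    s=readout.get_state()['eef_pos'];manip.move_straight([s[0],s[1],230],250)
    print('t',readout.get_state()['time_s'])
E
python3 - <<'E'
from h import *
pick('short',bucket(3)); put('short',cell(21,42))
E
```

```text
grip short 27.007559599418595 58.246265980415046 6.8833
put short True foot 5.501433963772087 w 27.101602073699173 [ 0.16836313 -0.89053084  1.21480656] 10.2083
t 11.4417
```

Run:
```python
from h import *
pick('wide',bucket(5)); put('wide',bucket(3))
img,d=optics.get_image('wrist');cv2.imwrite('pics/c.png',img[:,:,::-1])
img,d=optics.get_image('side');cv2.imwrite('pics/d.png',cv2.resize(img[110:310,200:440,::-1],None,fx=3,fy=3))
```

```text
grip wide 36.81002134881234 59.28271472454071 14.8917
put wide True foot 30.611374896631077 w 37.554720169570956 [ 0.2856634  -0.07848147  0.12840482] 19.4333
t 20.4
```

View pics/d.png

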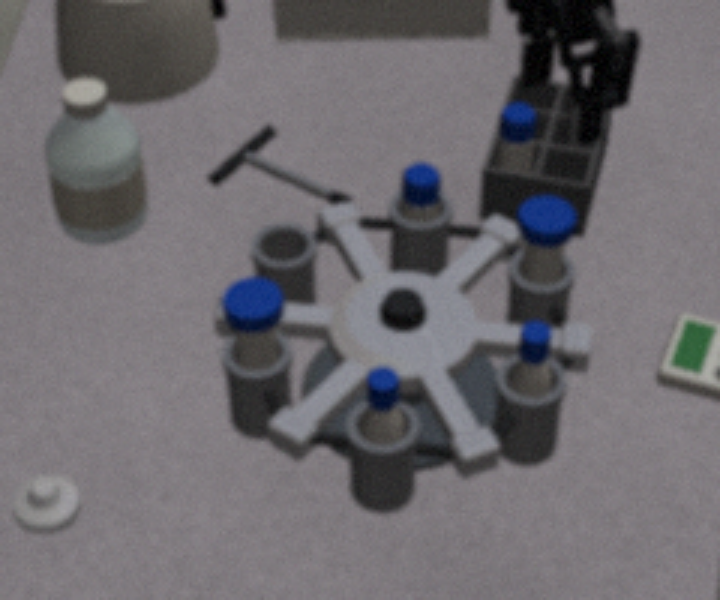

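The side crop shows the wide tube standing in its new bucket at (545,250), opposite its twin at (255,340). The short tube is upright in the rack at (518,135), and bucket 5 at (285,250) is empty. Continuing.

Run:
```python
from h import *
pick('neck',bucket(1)); put('neck',bucket(5))
pick('short',cell(21,42)); put('short',bucket(1))
manip.move_to([500,-60,420],q(1.47))
cal=optics.calibration('wrist');img,d=optics.get_image('wrist')
for c in caps('wrist',img,d,cal): print(c['uv'].round(0),c['xy'].round(1),round(c['r'],1),c['top'].round(1),np.hypot(*(c['xy']-C)).round(1))
img,_=optics.get_image('side');cv2.imwrite('pics/e.png',cv2.resize(img[110:310,200:440,::-1],None,fx=3,fy=3))
s=readout.get_state();print(s['time_s'])
```

```text
grip neck 18.271685129455573 58.257638812065125 22.7833
put neck True foot 29.67656029046715 w 18.375929095804548 [-0.00349592  0.39015519 -0.63247959] 26.375
t 27.5167
grip short 26.989704026759643 58.542251160833985 31.3
put short True foot 30.553749730178808 w 26.953489325113296 [ 0.86458726 -0.94503324  1.60285061] 35.575
t 36.7083
[369.  88.] [567.4  65.9] 12.8 125.2 110.4
[454. 135.] [658.6   4.5] 19.4 145.2 109.4
[289. 141.] [469.5  16.5] 9.4 138.2 109.6
[295. 233.] [462.9 -92.9] 19.2 145.0 109.2
[447. 226.] [ 652.7 -104.4] 8.9 138.0 109.9
[369. 266.] [ 553.5 -153. ] 12.3 124.9 108.9
37.75
```

View pics/e.png

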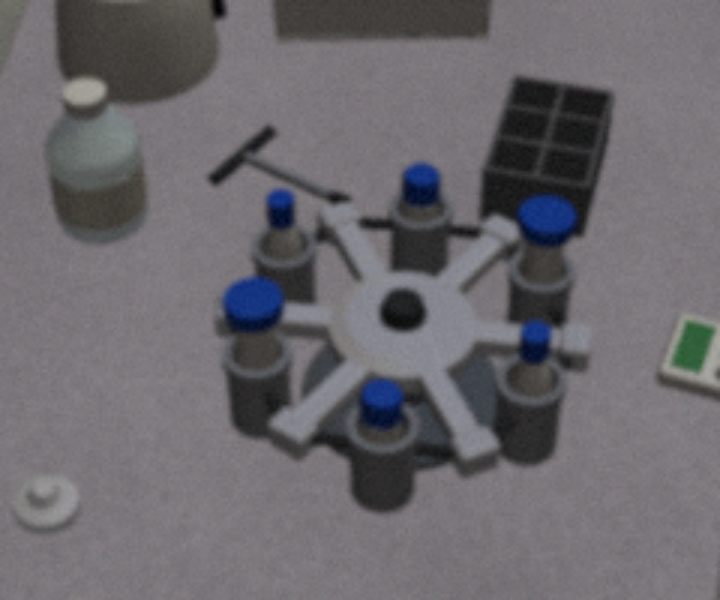

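The crop shows all twins opposite: wides at (253,305) and (545,220), shorts at (381,400) and (421,185), necks at (281,210) and (535,340). Cap heights of 145/125/138 confirm all six are fully home, and the rack is empty.

```bash
python3 -c "
from rig import ticket;print(ticket.finish_job())"
```

```text
the job is handed in; nothing more can be done
None
```

I handed the job in at about 38 s of the 99 s allowed: all six tubes stand fully home in the buckets, each facing its twin across the hub, and the rack is empty; no verdict was returned.

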